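# Tighten the recessed nut of a microscope camera-arm pedestal

## Task

Take the long socket key out of its stand, lower it down the bore of the white camera-arm pedestal onto the square nut at the bottom, and feel gently for the flats until the socket drops fully over the nut. Turn the nut clockwise until it is fully tight against its stop, without forcing it further so that the stud twists, then put the key back upright in its stand, fully down, and let go. Never press the key hard, and leave the other things on the desk where they are.

Things in the scene. Friction and masses are not known exactly. Their poses are not given: they have to be found in the camera images.
- pedestal: White cast pedestal screwed to the desk: round flange 116 mm across, 10 mm thick, with an upright round tower 68 mm across and 95 mm high, whose round bore is 44 mm wide, 80 mm deep, open at the top. Origin on the desk, on the bore axis; z up. Fixed. A square steel nut sits at the bottom of the bore.
- bore_mouth (a point): Centre of the bore's open mouth at the top of the pedestal, 95 mm above the desk; z up.
- bore_floor (a point): Centre of the bore's flat floor, 15 mm above the desk; z up. The nut here: square, 18 mm across flats, 11 mm high, up to 1 mm off the bore axis; a 3.5 mm cone and 12 mm wide stud end on it reach 18 mm above the floor. The direction of its flats varies and is not measured. A socket fully over the nut rests on this floor; one standing on the nut's corners is 11 mm higher.
- nut (a joint): Turn of the square nut on its stud, rad: grows clockwise seen from above; 0 is loosest, 1.4 is the tight hard stop. It starts between 0.3 and 0.7. Turning takes about 0.15 N m up to the stop. It does not tell the direction of the flats.
- stud (a joint): Twist of the stud in the pedestal, rad, clockwise positive. 0 at the start and should stay 0; the stud slips when the nut, at either end of its travel, is loaded with more than about 0.7 N m.
- stand: Low stand fixed to the desk: square dark steel base plate 100 x 100 x 12 mm with an upright aluminium tube, 56 mm outside, 45 mm inside, mouth 58 mm above the desk. The key stands in the tube. Origin on the desk under the tube's axis; z up.
- stand_floor (a point): Centre of the flat floor inside the stand's tube, 14 mm above the desk (44 mm below the tube's mouth); z up. The key's lower end stands on it.
- key_handle (a point): Centre of the key's flat black handle, a block 16 mm thick (its x), 64 mm wide (its y), 34 mm high, to be pinched from above across its 16 mm. z points up along the key. The key is 174 mm long, about 0.28 kg, of steel: square socket below, 14 mm round shank, handle. This point is on its axis, 157 mm above its lower end, 17 mm under its top.
- key_mouth (a point): Centre of the key's lower end, the socket's open mouth, 157 mm below the handle's centre; same axes. The socket is square, 28 mm outside (39.6 mm over corners), 21 mm inside, its hole 24 mm deep, sides along x and y, plain flat lower edge. It drops over the nut when centred within about 1 mm and turned within about 0.15 rad of square to it; every quarter turn fits.
- dropper_mid (a point): Small amber dropper bottle, 32 mm across, 75 mm high, at half height. Leave alone.
- slidebox_mid (a point): Grey closed slide box, 92 x 72 x 34 mm, at half height. Leave alone.
- armpost_mid (a point): The camera arm's post lying on the desk: 40 mm bar with a white 50 mm clamp block at one end, 220 mm long, up to 68 mm high. Leave alone; its centre, 25 mm up.
There are look-alikes about, which are no part of the job. Of the things that look like the stand, the smaller one is meant. Of the things shaped like the part that bears key_handle, the bare steel one is meant.

How it is judged:
By the outcome, as a careful person would: the job done as asked, in the order asked, and still so for the second after the job is handed in, with the robot touching nothing.
It also fails if it takes over 72 s, if anything falls off the work surface, if the arm or the gripper's body presses on something with over 40 N, if the wrist force passes 120 N, or if a joint passes its speed limit or range.

## Robot

A 7-joint arm with a two-finger parallel gripper is mounted at the origin on the work surface. World frame = base frame: x ahead of the robot, y to its left, z up, the work surface at z = 0. Lengths are in m, angles in rad, forces in N, time in s.
With the tool pointing down it reaches from about 0.4 to 0.85 m from the base axis. Payload 4.5 kg.
Tool frame: the origin (TCP) lies at the very end of the fingers, on their centre line; the grasp point (between the pads) lies 19 mm behind it; z points along the fingers, y is the direction in which the jaws open and shut (so a half turn about z gives the same grasp; the last joint's range is limited). The gripper opens to 88 mm and grips with 3 to 60 N. Pads are 18 mm wide; open, the fingers measure 123 mm over their backs; the gripper's body (75 mm by 187 mm) begins 45 mm behind the grasp point.
Start: joints at [-1.303, 0.689, -0.195, 1.565, 0.157, 0.902, -0.215], TCP at [0.145, 0.608, 0.239] pointing down, gripper open.
Joint ranges: [-3.01, 3.01], [-0.46, 2.08], [-1.47, 1.51], [0.13, 2.56], [-1, 4.14], [0.04, 2.09], [-2.66, 2.66]. Speed limits (rad/s): [2.57, 2.57, 3.14, 3.14, 3.14, 3.14, 3.14].

## Interface

Orientations are given as a unit quaternion [x, y, z, w].
In Python, from plant import telemetry, imaging, r gives the robot as it stands.
- The arm moves only by the shell command python3 -m creep 'ROWS' [FORCE]. ROWS is JSON, a list of rows, each a list of 5 numbers: the closure in counts, from 0 (fully open) to 255 (shut), then the shift along the tool's x, y, z in m, then the turn about the tool's z in degrees. In form: [[fingers, x, y, z, yaw], ...]. A call has 1 to 10 rows; each row is the pose to reach, as a shift and turn from the pose commanded when the call began, along the tool's axes at that moment; what a row does not reach only later rows make up. A row lasts 1/8 s, in which the tool goes at most 62.5 mm and 10.7 degrees, less where a joint would pass 70% of its speed; a pose out of reach is approached as far as the arm can. A call with a gripper value outside its range is refused whole. The fingers move at their own pace and stop on an object; FORCE is the grip in N (left out, the last holds). Time passes only in rows, so rows that repeat a pose let the fingers close. It gives the time, the measured TCP pose, the force and the opening at its end, in the units of the state.
- telemetry.get_state(): the state, without advancing time (a new reading comes with each control period).
- imaging.snapshot(name): name is "side" or "top" or "wrist"; returns a dict with "image" (480x640x3 uint8, blue, green, red), "camera_matrix" (3x3 intrinsics, pixels), "R" (3x3) and "t" (3): a world point X has camera coordinates R X + t; the wrist camera has in their place "hand_eye" (4x4, takes a point from camera to tool coordinates, whose origin is the TCP and whose axes are the flange's). Camera axes: x right, y down, z forward; pixel columns grow to the right and rows downward; lengths in m; the calibration is good to about 2 mm. A picture is of the moment at which its call begins: read the wrist's pose just before it. There is no depth.
- r.finish_job(): hands the job in, once; it reports no verdict.
Trained networks look in a picture, given as the dict that the camera call returned (one of the last four; its "shot" number tells which), for a name from the list of things; names that differ only in an ending like _2 or _b are one class to them, and where a whole thing is asked for, a point or a joint stands for the part that bears it (a point fixed in the world has none). Each returns a list of dicts, best first, with "score" (0 to 1); they miss things now and then, are a little off and sometimes report something else, mostly with a low value. They report only what shows in the picture. A call takes as long as a camera call. They do not tell look-alikes from the thing itself.
- imaging.boxes_of(picture, target): "rect" ([left, top, right, bottom] in pixels, round what is visible of it).
- imaging.trace(picture, target): "pixels" (480x640 bool, what is visible of it) and "rect" ([left, top, right, bottom] in pixels, round what is visible of it).
- imaging.place_of(picture, target): "location" ([row, column] in pixels: a listed point, or the origin of a listed thing).
The state is a dict: "clock": time; "q": joint angles; "qd": joint speeds; "joint_torque": joint torques, N m; "tool_pos": TCP position; "eef_rot": TCP orientation; "contact_force": force on the tool from outside, world axes, zero at the start; "moment": the same for the moment, N m; "opening": opening from 0.0 (shut) to 1.0 (fully open).
Only numpy, scipy, OpenCV 4.12 (cv2) and the standard library are available. Lean on these libraries where they do the work, as an engineer would, in place of code of your own. Each camera call takes 0.05 s, during which the arm holds its last target.

## Working session

There is one attempt and no reset: what is moved stays moved. The work goes in short steps, Python scripts to look and compute and a shell command to move; the robot and the scene stay as the last step left them, time stands still between calls to the robot, and variables do not carry over. Pictures are saved under pics/ and viewed, and the job is handed in when it is done.

```bash
ls; mkdir -p pics; python3 - <<'E'
from plant import telemetry, imaging, r
import cv2
print(telemetry.get_state())
for n in ["top","side","wrist"]:
    p=imaging.snapshot(n); cv2.imwrite(f"pics/{n}0.png",p["image"])
    print(n,p["camera_matrix"],p.get("R"),p.get("t"),p.get("hand_eye"),p["shot"])
    for t in ["pedestal","stand","key_handle","key_mouth","bore_mouth","stand_floor","dropper_mid","slidebox_mid","armpost_mid"]:
        print(t,[(round(d["score"],2),[round(float(x)) for x in d["location"]]) for d in imaging.place_of(p,t)])
print(telemetry.get_state()["clock"])
E
```

```text
pics
{'clock': 0.0, 'q': array([-1.30317286,  0.68997027, -0.1945015 ,  1.56632535,  0.15728594,
        0.90251118, -0.21508343]), 'qd': array([-0.00042062, -0.00200355, -0.00080232, -0.00068906, -0.00065159,
        0.00044079,  0.00047091]), 'joint_torque': array([-7.86244509e-04, -5.27566731e+01, -1.26719546e+00, -1.53433156e+01,
       -5.26569388e-02,  6.45790278e-03,  1.75086702e-04]), 'tool_pos': array([0.14471848, 0.6073692 , 0.23792326]), 'eef_rot': array([ 1.16605650e-01,  9.93177874e-01, -9.11553551e-04, -4.05775666e-05]), 'contact_force': array([-0.71223769, -0.42970821, -0.19298539]), 'moment': array([0.00511162, 0.01846786, 0.00998309]), 'opening': 0.9960594089322738}
top [[435.35081817   0.         321.75093946]
 [  0.         435.35081817 236.84025764]
 [  0.           0.           1.        ]] [[ 0.01327223 -0.99904969 -0.04151577]
 [-0.99059141 -0.00748142 -0.13664806]
 [ 0.1362076   0.04293879 -0.98974934]] [0.10235797 0.59383285 0.77097714] None 1
pedestal [(0.69, [268, 288])]
stand [(0.71, [252, 428]), (0.64, [348, 475])]
key_handle [(0.71, [159, 491]), (0.56, [
[... 846 characters left out ...]
 (0.64, [473, 304]), (0.57, [367, 385])]
dropper_mid [(0.95, [342, 262])]
slidebox_mid [(0.9, [293, 432])]
armpost_mid [(0.88, [182, 296]), (0.52, [372, 383])]
wrist [[389.68309186   0.         320.88937838]
 [  0.         389.68309186 243.36366937]
 [  0.           0.           1.        ]] None None [[ 3.79162539e-05 -9.48775766e-01 -3.15950224e-01  8.25597414e-02]
 [ 9.99999950e-01 -6.33200415e-05  3.10152566e-04  4.29867074e-04]
 [-3.14271220e-04 -3.15950220e-01  9.48775716e-01 -1.46097381e-01]
 [ 0.00000000e+00  0.00000000e+00  0.00000000e+00  1.00000000e+00]] 3
pedestal []
stand []
key_handle []
key_mouth []
bore_mouth []
stand_floor []
dropper_mid []
slidebox_mid []
armpost_mid []
1.5
```

View images.

View pics/top0.png

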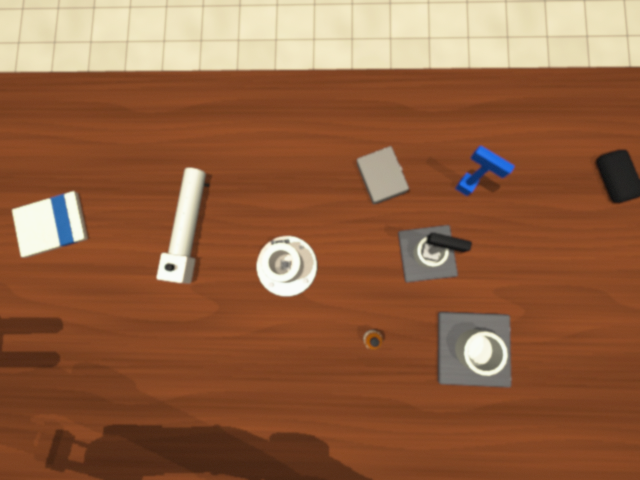

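View pics/side0.png

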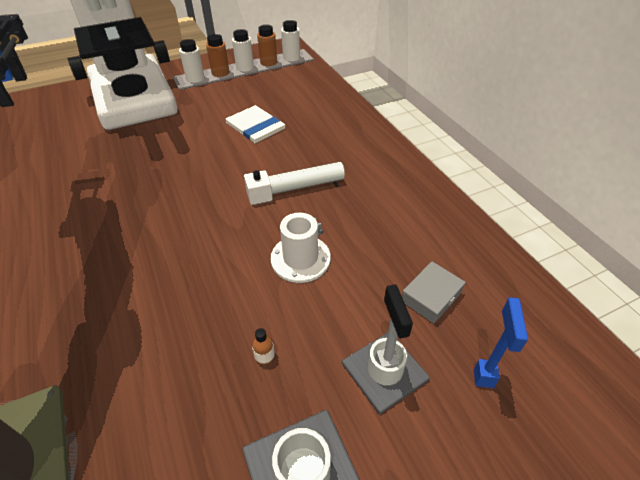

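View pics/wrist0.png

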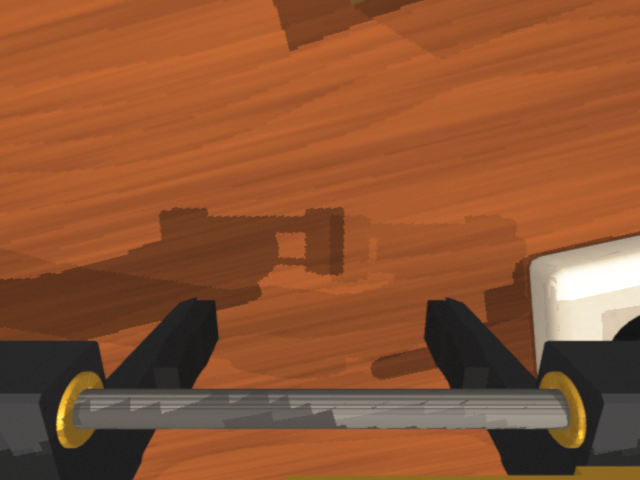

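```bash
cat > h.py <<'E'
import numpy as np, cv2
CAM={"top":(np.array([[435.35081817,0,321.75093946],[0,435.35081817,236.84025764],[0,0,1]]),np.array([[0.01327223,-0.99904969,-0.04151577],[-0.99059141,-0.00748142,-0.13664806],[0.1362076,0.04293879,-0.98974934]]),np.array([0.10235797,0.59383285,0.77097714])),
"side":(np.array([[446.85995615,0,320.59993621],[0,446.85995615,231.72574459],[0,0,1]]),np.array([[0.90305627,-0.42949188,-0.00510827],[-0.31358384,-0.65112577,-0.69115875],[0.29352094,0.62575711,-0.72268492]]),np.array([-0.45142654,0.33854841,0.60219546]))}
HE=np.array([[3.79162539e-05,-9.48775766e-01,-3.15950224e-01,8.25597414e-02],[9.99999950e-01,-6.33200415e-05,3.10152566e-04,4.29867074e-04],[-3.14271220e-04,-3.15950220e-01,9.48775716e-01,-1.46097381e-01],[0,0,0,1]])
KW=np.array([[389.68309186,0,320.88937838],[0,389.68309186,243.36366937],[0,0,1]])
from scipy.spatial.transform import Rotation as Rn
def wristcam(st):
    T=np.eye(4);T[:3,:3]=Rn.from_quat(st["eef_rot"]).as_matrix();T[:3,3]=st["tool_pos"]
    W=T@HE; return KW,W[:3,:3].T,-W[:3,:3].T@W[:3,3]
def proj(c,X):
    K,R,t=c; x=K@(R@np.asarray(X,float)+t); return x[:2]/x[2]
def onz(c,u,v,z):
    K,R,t=c; d=R.T@np.linalg.inv(K)@np.array([u,v,1.]); C=-R.T@t
    return C+d*(z-C[2])/d[2]
def tri(obs):
    A=[];b=[]
    for c,(u,v) in obs:
        K,R,t=c; d=R.T@np.linalg.inv(K)@np.array([u,v,1.]);d/=np.linalg.norm(d);C=-R.T@t
        P=np.eye(3)-np.outer(d,d);A.append(P);b.append(P@C)
    return np.linalg.lstsq(np.vstack(A),np.hstack(b),rcond=None)[0]
E
python3 - <<'E'
from h import *
np.set_printoptions(precision=4,suppress=True)
T=CAM["top"];S=CAM["side"]
print("ped",onz(T,288,268,0),onz(S,297,261,0),"bm",onz(T,278,260,.095),onz(S,300,224,.095))
print("stand",onz(T,428,252,0),onz(S,383,372,0),onz(T,428,252,.014),onz(S,385,367,.014))
print("handle",tri([(T,(448,242)),(S,(398,309))]),"mouth",tri([(T,(428,256)),(S,(386,365))]))
for n in ["top","side"]:
    im=cv2.imread(f"pics/{n}0.png")
    if n=="top": c=im[190:390,240:540]; o=(240,190)
    else: c=im[180:480,230:480];o=(230,180)
    cv2.imwrite(f"pics/{n}0c.png",cv2.resize(c,None,fx=2.6 if n=="top" else 2,fy=2.6 if n=="top" else 2,interpolation=cv2.INTER_CUBIC))
E
```

```text
ped [0.5366 0.1757 0.    ] [0.5328 0.176  0.    ] bm [0.5442 0.1821 0.095 ] [0.5442 0.1784 0.095 ]
stand [ 0.5705 -0.0963  0.    ] [ 0.5648 -0.094   0.    ] [ 0.569  -0.0935  0.014 ] [ 0.5672 -0.0935  0.014 ]
handle [ 0.5687 -0.0929  0.1725] mouth [ 0.564  -0.0933  0.022 ]
```

View pics/top0c.png

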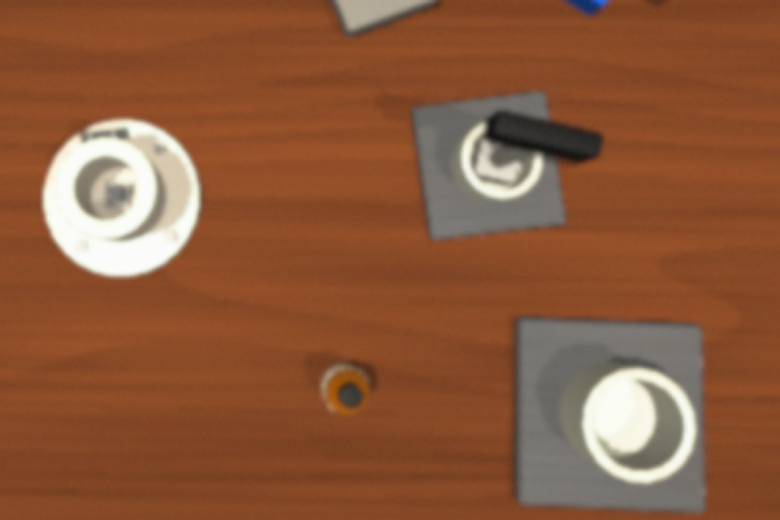

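View pics/side0c.png

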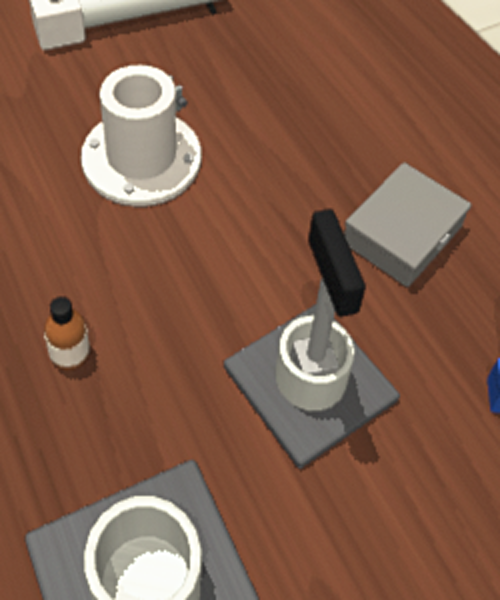

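```bash
cat >> h.py <<'E'
def boxpts(x,y,z,yaw,lx,ly,lz):
    c,s=np.cos(yaw),np.sin(yaw);o=[]
    for a in(-1,1):
        for b in(-1,1):
            for d in(-1,1):
                px,py=a*lx/2,b*ly/2
                o.append((x+c*px-s*py,y+s*px+c*py,z+d*lz/2))
    return np.array(o)
def fitbox(cams_masks,p0,z,lx,ly,lz):
    from scipy.optimize import minimize
    sc=4
    def cost(p):
        tot=0
        for cam,m in cams_masks:
            pts=np.array([proj(cam,q) for q in boxpts(p[0],p[1],z,p[2],lx,ly,lz)])
            ys,xs=np.nonzero(m); x0,y0=xs.min()-15,ys.min()-15;x1,y1=xs.max()+15,ys.max()+15
            M=cv2.resize(m[y0:y1,x0:x1].astype(np.float32),None,fx=sc,fy=sc,interpolation=cv2.INTER_LINEAR)
            h=cv2.convexHull(((pts-[x0-.5+.0,y0-.5])*sc).astype(np.float32))
            I=np.zeros(M.shape,np.float32);cv2.fillConvexPoly(I,np.round(h*16).astype(np.int32),1.0,cv2.LINE_AA,4)
            tot+=1-np.minimum(I,M).sum()/np.maximum(I,M).sum()
        return tot
    best=None
    for dy in(-.2,0,.2):
        r=minimize(cost,[p0[0],p0[1],p0[2]+dy],method="Nelder-Mead",options=dict(initial_simplex=[[p0[0],p0[1],p0[2]+dy],[p0[0]+.005,p0[1],p0[2]+dy],[p0[0],p0[1]+.005,p0[2]+dy],[p0[0],p0[1],p0[2]+dy+.1]],xatol=1e-4,fatol=1e-5))
        if best is None or r.fun<best.fun:best=r
    return best.x,best.fun
E
python3 - <<'E'
from h import *
np.set_printoptions(precision=4,suppress=True)
ms={}
for n,(x0,y0,x1,y1) in dict(top=(422,228,480,256),side=(380,280,415,340)).items():
    im=cv2.imread(f"pics/{n}0.png"); m=np.zeros((480,640),bool)
    m[y0:y1,x0:x1]=im[y0:y1,x0:x1].max(2)<45
    nl,l,st,_=cv2.connectedComponentsWithStats(m.astype(np.uint8)); k=1+st[1:,4].argmax(); m=l==k; print(n,st[k])
    ms[n]=m
for ns in (["top"],["side"],["top","side"]):
    print(ns,fitbox([(CAM[n],ms[n]) for n in ns],(0.568,-.0935,-.2),.171,.016,.064,.034))
a=CAM["top"]
# rings
print("ped flange proj",proj(a,(.54,.179,.01)))
E
```

```text
top [428 234  40  18 168]
side [385 285  27  53 836]
['top'] (array([ 0.5678, -0.0881, -0.1345]), np.float64(0.7356925010681152))
['side'] (array([ 0.5675, -0.0934, -0.299 ]), np.float64(0.1709018349647522))
['top', 'side'] (array([ 0.568 , -0.0927, -0.2866]), np.float64(0.9169118404388428))
ped flange proj [285.7162 265.8912]
```

```bash
python3 - <<'E'
from h import *
np.set_printoptions(precision=4,suppress=True)
ms={}
for n,(x0,y0,x1,y1) in dict(top=(422,228,480,256),side=(380,280,415,340)).items():
    im=cv2.imread(f"pics/{n}0.png"); m=np.zeros((480,640),bool)
    m[y0:y1,x0:x1]=im[y0:y1,x0:x1].max(2)<(62 if n=="top" else 50)
    nl,l,st,_=cv2.connectedComponentsWithStats(m.astype(np.uint8)); k=1+st[1:,4].argmax(); m=l==k; print(n,st[k])
    ms[n]=m
for ns in (["top"],["side"],["top","side"]):
    print(ns,fitbox([(CAM[n],ms[n]) for n in ns],(0.568,-.0935,-.2),.171,.016,.064,.034))
x=np.array([-.9728,.2316]);y=np.array([.2316,.9728]);s=np.array([.1447,.6074])
for g in [(.35,.5),(.5,.3),(.56,.1),(.568,-.093)]:
    d=np.array(g)-s; print(g,d@x,d@y)
E
```

```text
top [427 233  44  19 502]
side [385 285  27  53 854]
['top'] (array([ 0.5682, -0.0917, -0.1809]), np.float64(0.22342342138290405))
['side'] (array([ 0.5675, -0.0935, -0.2855]), np.float64(0.1572231650352478))
['top', 'side'] (array([ 0.5679, -0.0923, -0.2627]), np.float64(0.39743685722351074))
(0.35, 0.5) -0.22458967999999999 -0.056931240000000057
(0.5, 0.3) -0.41682968000000004 -0.21675124000000004
(0.56, 0.1) -0.5215176800000001 -0.39741524000000006
(0.568, -0.093) -0.57399888 -0.58331284
```

```bash
python3 -m creep '[[0,-0.05,-0.01,-0.02,5],[0,-0.11,-0.025,-0.04,15],[0,-0.165,-0.04,-0.04,25],[0,-0.22,-0.06,-0.04,35],[0,-0.27,-0.10,-0.04,45],[0,-0.32,-0.14,-0.04,55],[0,-0.37,-0.18,-0.04,65],[0,-0.41,-0.22,-0.04,75],[0,-0.44,-0.27,-0.04,85],[0,-0.47,-0.32,-0.04,90]]' 5; python3 -c "
from plant import telemetry as t
from scipy.spatial.transform import Rotation as R
import numpy as np
s=t.get_state();print(s['clock'],s['q'],s['tool_pos'],R.from_quat(s['eef_rot']).as_matrix().round(3))
p=s['tool_pos'];M=R.from_quat(s['eef_rot']).as_matrix()
print(M.T@(np.array([.568,-.093,.27])-p))"
```

```text
clock: 2.75
tool_pos: [0.5285, 0.1862, 0.2788]
eef_rot: [0.786, 0.618, 0.0, 0.0]
contact_force: [0.7, 0.1, -1.0]
opening: 0.997
2.75 [-0.54996835  0.55978153  0.21314168  1.72785899 -0.14759764  0.86898141
 -0.51022241] [0.52848529 0.18616238 0.27882869] [[ 0.235  0.972  0.001]
 [ 0.972 -0.235  0.   ]
 [ 0.     0.001 -1.   ]]
[-0.2620572   0.10401765  0.00879436]
```

```bash
python3 -m creep '[[0,-0.045,0.007,0.02,0],[0,-0.087,0.013,0.06,0],[0,-0.087,0.013,0.10,0],[0,-0.087,0.013,0.149,0],[0,-0.087,0.013,0.149,0],[0,-0.087,0.013,0.149,0]]'; python3 - <<'E'
from plant import telemetry, imaging
import cv2,pickle
s=telemetry.get_state(); p=imaging.snapshot("wrist"); pickle.dump((s,p["image"]),open("w1.pkl","wb"))
print(s["tool_pos"]); cv2.imwrite("pics/w1.png",p["image"])
E
```

```text
clock: 3.5
tool_pos: [0.5213, 0.1004, 0.131]
eef_rot: [0.785, 0.62, 0.001, 0.0]
contact_force: [0.4, 0.1, 0.1]
opening: 0.999
[0.52132484 0.10043226 0.13100428]
```

View pics/w1.png

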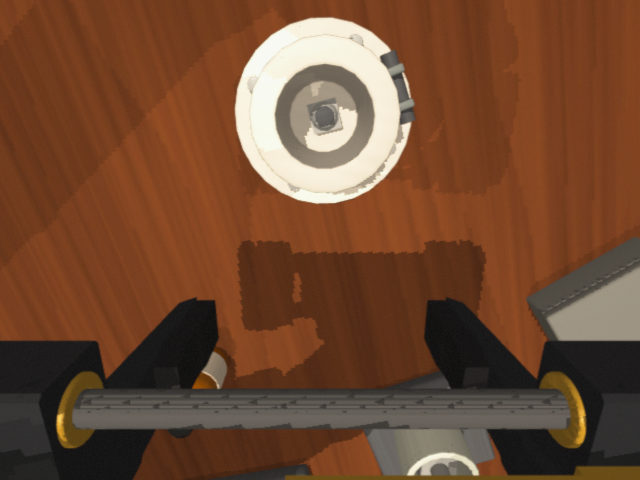

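The wrist view looks straight down the bore: mouth near (324,116), with the square nut visible around (324,117).

```bash
python3 - <<'E'
import cv2
im=cv2.imread("pics/w1.png")[55:180,260:390]
g=cv2.resize(im,None,fx=4.6,fy=4.6,interpolation=cv2.INTER_CUBIC)
cv2.imwrite("pics/w1c.png",cv2.convertScaleAbs(g,alpha=1.0))
E
```

```text
(no output)
```

View pics/w1c.png

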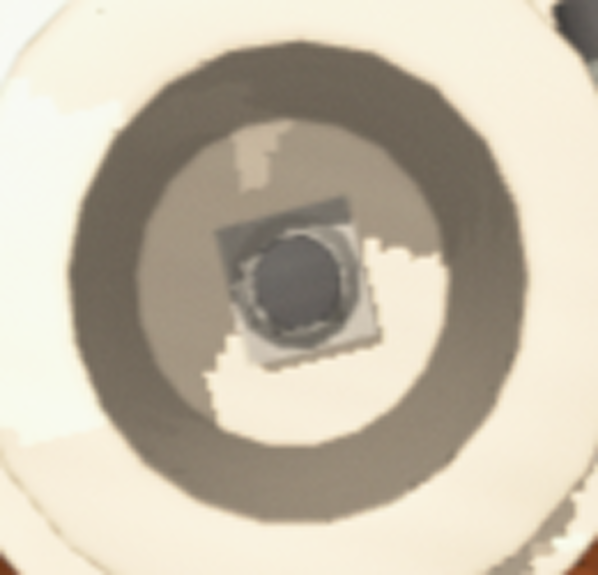

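```bash
python3 - <<'E'
from h import *
import pickle
np.set_printoptions(precision=4,suppress=True)
s,im=pickle.load(open("w1.pkl","rb"));W=wristcam(s)
f=lambda p,z:onz(W,260-.5+.5/4.6+(p[0])/4.6,55-.5+p[1]/4.6+.1,z)[:2]
c=[f(p,.026) for p in [(215,232),(347,196),(381,338),(262,368)]]
print("corners",c,"ctr",np.mean(c,0))
for i in range(4):
    d=c[(i+1)%4]-c[i];print(np.hypot(*d),np.degrees(np.arctan2(d[1],d[0])))
print("mouth",f((298.5,282),.095),"r",np.linalg.norm(f((527,282),.095)-f((70,282),.095)),"floor",f((292,282),.015),np.linalg.norm(f((450,282),.015)-f((135,282),.015)),"stud",f((296,285),.033))
print(Rn.from_quat(s["eef_rot"]).as_matrix())
E
```

```text
corners [array([0.5337, 0.1875]), array([0.5516, 0.1878]), array([0.5521, 0.1693]), array([0.5357, 0.1693])] ctr [0.5433 0.1785]
0.0179454882345666 0.9910456792144262
0.018515973666023342 -88.43781103707754
0.01647862549609664 -179.73995086814233
0.01837928471175013 96.1503912508712
mouth [0.5423 0.1793] r 0.04414605974657704 floor [0.5422 0.179 ] 0.04379066184411413 stud [0.5425 0.1786]
[[ 0.2316  0.9728  0.0019]
 [ 0.9728 -0.2316  0.0005]
 [ 0.0009  0.0018 -1.    ]]
```

```bash
python3 -m creep '[[0,0,0,-0.05,0],[0,0,0,-0.11,0],[0,-0.03,0.01,-0.15,0],[0,-0.08,0.03,-0.15,0],[0,-0.14,0.05,-0.15,0],[0,-0.20,0.07,-0.15,0],[0,-0.26,0.09,-0.15,0],[0,-0.26,0.09,-0.15,0],[0,-0.26,0.09,-0.15,0]]'; python3 - <<'E'
from plant import telemetry, imaging
import cv2,pickle
s=telemetry.get_state(); p=imaging.snapshot("wrist"); pickle.dump((s,p["image"]),open("w2.pkl","wb"))
print(s["tool_pos"]); cv2.imwrite("pics/w2.png",p["image"])
E
```

```text
clock: 4.68
tool_pos: [0.548, -0.1732, 0.2812]
eef_rot: [0.785, 0.62, 0.001, 0.001]
contact_force: [0.0, 1.3, -0.2]
opening: 1.0
[ 0.5480158  -0.17316524  0.28122676]
```

View pics/w2.png

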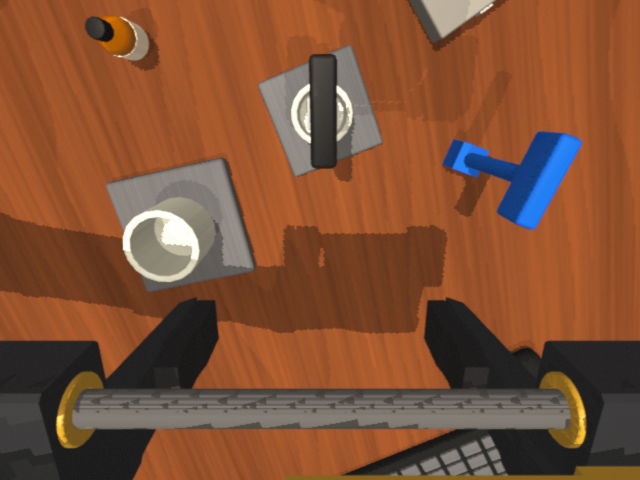

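```bash
python3 - <<'E'
from h import *
import pickle
np.set_printoptions(precision=4,suppress=True)
s,im=pickle.load(open("w2.pkl","rb"));W=wristcam(s)
m=np.zeros((480,640),bool);m[50:175,300:348]=im[50:175,300:348].max(2)<60
nl,l,st,_=cv2.connectedComponentsWithStats(m.astype(np.uint8)); k=1+st[1:,4].argmax(); m=l==k; print(st[k])
p,f=fitbox([(W,m)],(.568,-.0935,-.24),.171,.016,.064,.034);print(p,f)
# stand ring: outer
a=im[75:150,285:360]; cv2.imwrite("pics/w2c.png",cv2.resize(im[40:180,255:390],None,fx=4.2,fy=4.2,interpolation=cv2.INTER_CUBIC))
M=Rn.from_quat(s["eef_rot"]).as_matrix(); print(M, np.degrees(np.arctan2(M[1,1],M[0,1])),np.degrees(p[2]))
print(M.T@(np.array([p[0],p[1],.154])-s["tool_pos"]))
E
```

```text
[ 309   54   28  114 1548]
[ 0.5691 -0.0935 -0.2211] 0.51799476146698
[[ 0.2319  0.9727  0.0024]
 [ 0.9727 -0.2319  0.0004]
 [ 0.0009  0.0023 -1.    ]] -13.406745005581193 -12.670792366994942
[0.0823 0.0017 0.1273]
```

View pics/w2c.png

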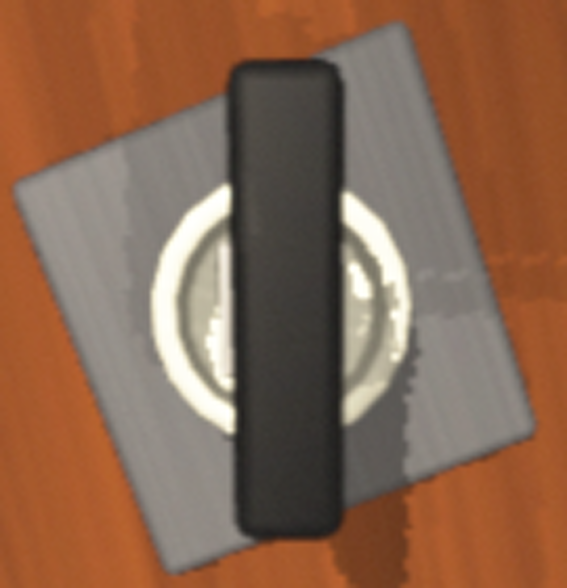

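```bash
python3 - <<'E'
from h import *
import pickle
np.set_printoptions(precision=4,suppress=True)
s,im=pickle.load(open("w2.pkl","rb"));W=wristcam(s)
f=lambda p,z:onz(W,255-.4+p[0]/4.2,40-.4+p[1]/4.2,z)
a=f((286.5,61),.188);b=f((288.5,537),.188)
print(a,b,(a+b)/2,np.linalg.norm(a-b),"yaw of y",np.degrees(np.arctan2(*(a-b)[[1,0]])))
r=f((281,307),.058);print("ring",r,np.linalg.norm(f((411,307),.058)-f((150,307),.058)))
M=Rn.from_quat(s["eef_rot"]).as_matrix(); c=(a+b)/2
print(M.T@(np.array([c[0],c[1],.152])-s["tool_pos"]), np.degrees(np.arctan2(M[1,0],M[0,0])))
E
```

```text
[ 0.5762 -0.0626  0.188 ] [ 0.5621 -0.1235  0.188 ] [ 0.5692 -0.093   0.188 ] 0.06252655695280053 yaw of y 76.94989983956822
ring [ 0.5689 -0.0923  0.058 ] 0.05585296659870054
[0.0827 0.0017 0.1293] 76.59337375415723
```

```bash
python3 -m creep '[[0,0.05,0.001,0,0.4],[0,0.083,0.0017,0.0,0.4],[0,0.083,0.0017,0.03,0.4],[0,0.083,0.0017,0.08,0.4],[0,0.083,0.0017,0.12,0.4],[0,0.083,0.0017,0.129,0.4],[0,0.083,0.0017,0.129,0.4],[255,0.083,0.0017,0.129,0.4],[255,0.083,0.0017,0.129,0.4]]' 45; python3 -c "
from plant import telemetry as t
s=t.get_state();print(s['clock'],s['q'],s['tool_pos'],s['contact_force'],s['moment'],s['opening'])"
```

```text
clock: 5.85
tool_pos: [0.5695, -0.0933, 0.1522]
eef_rot: [0.787, 0.617, 0.001, 0.001]
contact_force: [-0.3, 0.2, -0.0]
opening: 0.797
5.85 [-0.00307716  0.74739294  0.14733591  1.80711697 -0.17860619  0.59719522
  0.0125845 ] [ 0.5694927  -0.09326502  0.15216255] [-0.26272639  0.21550267 -0.00314642] [-0.07219538  0.06834062  0.0225037 ] 0.7970087780417242
```

```bash
python3 -m creep '[[255,0,0,0,0],[255,0,0,0,0],[255,0,0,0,0],[255,0,0,0,0],[255,0,0,0,0],[255,0,0,0,0]]' 45; python3 - <<'E'
from plant import telemetry as t,imaging
import cv2
s=t.get_state();print(s['clock'],s['q'],s['tool_pos'],s['contact_force'],s['moment'],s['opening']*88)
p=imaging.snapshot("wrist");cv2.imwrite("pics/w3.png",p["image"])
E
```

```text
clock: 6.6
tool_pos: [0.5686, -0.0933, 0.1506]
eef_rot: [0.787, 0.617, -0.0, -0.0]
contact_force: [0.2, 0.0, 0.3]
opening: 0.181
6.6 [-0.00272392  0.74965887  0.14696079  1.80821869 -0.17861656  0.59659938
  0.01265934] [ 0.5685542  -0.0932582   0.15064366] [0.15408996 0.02982311 0.28987255] [-0.08106535  0.05489292 -0.0294861 ] 15.915041190406585
```

View pics/w3.png

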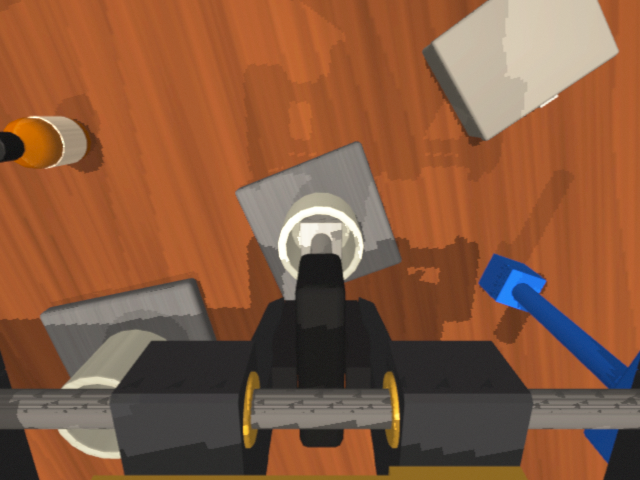

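```bash
python3 -m creep '[[255,0,0,-0.01,0],[255,0,0,-0.03,0],[255,0,0,-0.05,0],[255,0,0,-0.08,0],[255,0,0,-0.115,0],[255,0.04,-0.014,-0.115,-5],[255,0.09,-0.032,-0.115,-10],[255,0.14,-0.049,-0.115,-15.3],[255,0.19,-0.067,-0.115,-15.3],[255,0.23,-0.08,-0.115,-15.3]]' 45; python3 - <<'E'
from plant import telemetry as t
from h import *
s=t.get_state();M=Rn.from_quat(s["eef_rot"]).as_matrix();print(s['clock'],s['q'],s['tool_pos'],s['contact_force'],s['moment'],s['opening']*88)
print(np.degrees(np.arctan2(M[1,0],M[0,0])),M.T@(np.array([.5425,.1786,.2656])-s['tool_pos']))
E
```

```text
clock: 7.9
tool_pos: [0.5447, 0.1517, 0.2659]
eef_rot: [0.697, 0.717, -0.0, -0.001]
contact_force: [1.3, -0.4, -3.1]
opening: 0.18
7.9 [-0.43588071  0.5775541   0.1383098   1.72630721 -0.10201586  0.84526398
 -0.22385732] [0.54466432 0.15171604 0.26593726] [ 1.33125621 -0.42435998 -3.14196753] [-0.11797062  0.02982513  0.00066871] 15.81547144201031
91.60781312916119 [ 0.02693385 -0.00140887  0.00035777]
```

```bash
python3 -m creep '[[255,0.027,-0.0014,0,0],[255,0.027,-0.0014,0,0],[255,0.027,-0.0014,0,0],[255,0.027,-0.0014,0,0]]' 45; python3 - <<'E'
from plant import telemetry as t,imaging
from h import *
s=t.get_state();M=Rn.from_quat(s["eef_rot"]).as_matrix();print(s['clock'],s['tool_pos'],s['contact_force'],s['moment'],s['opening']*88)
print(np.degrees(np.arctan2(M[1,0],M[0,0])),M)
ims=[]
for n in("side","top"):
    p=imaging.snapshot(n);c=CAM[n];u,v=proj(c,[.5425,.1786,.11]).astype(int);cr=p["image"][v-50:v+50,u-50:u+50]
    print(n,u,v);ims.append(cv2.resize(cr,(390,390),interpolation=cv2.INTER_CUBIC))
cv2.imwrite("pics/a1.png",np.hstack(ims))
s=t.get_state();print(s['tool_pos'])
E
```

```text
clock: 8.4
tool_pos: [0.5438, 0.1742, 0.2658]
eef_rot: [0.699, 0.715, -0.0, 0.0]
contact_force: [0.9, -0.5, -3.1]
opening: 0.177
8.4 [0.54380891 0.17424059 0.26582821] [ 0.85785482 -0.48170227 -3.13730467] [-0.05890573  0.0568637  -0.04231445] 15.558806959654467
91.35358615705783 [[-2.36223253e-02  9.99720954e-01  2.81081727e-06]
 [ 9.99720431e-01  2.36223158e-02 -1.02324222e-03]
 [-1.02302308e-03 -2.13613291e-05 -9.99999476e-01]]
side 298 218
top 278 260
[0.54378839 0.17477591 0.26579345]
```

View pics/a1.png

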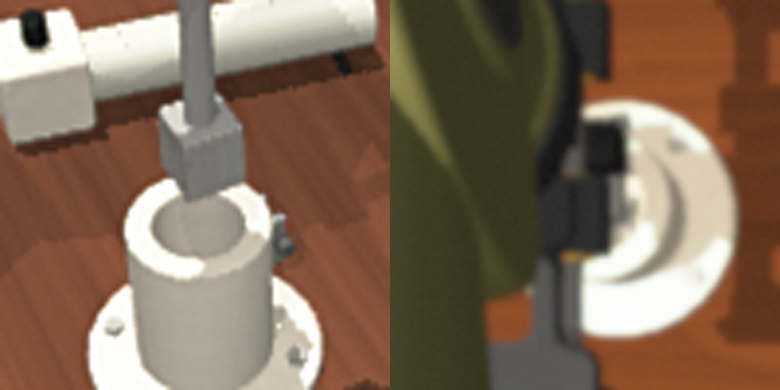

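```bash
python3 - <<'E'
from h import *
np.set_printoptions(precision=2,suppress=True)
for p in boxpts(.5438,.1745,.129,np.radians(1.4),.028,.028,0)[::2]: print(p*1000,(proj(CAM["side"],p)-[248,168])*3.9)
# rim of pedestal predicted: left/right/top/bottom of outer at z=.095
th=np.linspace(0,6.283,200)
for r in(.034,.022):
    q=np.array([(proj(CAM["side"],(.5423+r*np.cos(a),.1792+r*np.sin(a),.095))-[248,168])*3.9 for a in th]);print(q.min(0),q.max(0))
E
```

```text
[530.15 160.16 129.  ] [187.16 200.35]
[529.46 188.15 129.  ] [161.12 161.29]
[558.14 160.85 129.  ] [244.52 180.11]
[557.45 188.84 129.  ] [217.51 141.91]
[124.64 167.7 ] [271.99 272.44]
[150.68 185.31] [246.   253.05]
```

```bash
python3 -m creep '[[255,0.003,-0.0012,0,0],[255,0.003,-0.0012,0.01,0],[255,0.003,-0.0012,0.02,0],[255,0.003,-0.0012,0.025,0],[255,0.003,-0.0012,0.025,0],[255,0.003,-0.0012,0.025,0]]' 45; cat > st.py <<'E'
from plant import telemetry as t
from h import *
np.set_printoptions(precision=4,suppress=True)
s=t.get_state();M=Rn.from_quat(s["eef_rot"]).as_matrix();print(s['clock'],s['tool_pos'],"F",s['contact_force'],"M",s['moment'],"op",round(s['opening']*88,2))
print("yawx",np.degrees(np.arctan2(M[1,0],M[0,0])),"tilt",M[:2,2],"to nut",(M.T@(np.array([.5425,.1786,.1516])-s['tool_pos'])), "q7",s["q"][6],"vel",np.abs(s["qd"]).max())
E
python3 st.py
```

```text
clock: 9.25
tool_pos: [0.5425, 0.1791, 0.2408]
eef_rot: [0.698, 0.716, 0.0, 0.0]
contact_force: [-0.4, -0.0, -2.9]
opening: 0.178
9.25 [0.5425 0.1791 0.2408] F [-0.3619 -0.0185 -2.9035] M [-0.0295  0.1011  0.0045] op 15.64
yawx 91.50396196725522 tilt [0.0004 0.0001] to nut [-0.0005 -0.0001  0.0892] q7 -0.26601172047554633 vel 0.00569262447755763
```

```bash
python3 -m creep '[[255,-0.0003,0,0.005,0],[255,-0.0003,0,0.012,0],[255,-0.0003,0,0.02,0],[255,-0.0003,0,0.03,0],[255,-0.0003,0,0.03,0]]' 45; python3 st.py
```

```text
clock: 9.88
tool_pos: [0.5416, 0.1786, 0.2096]
eef_rot: [0.698, 0.716, -0.001, -0.001]
contact_force: [0.2, 0.7, -3.0]
opening: 0.176
9.875 [0.5416 0.1786 0.2096] F [ 0.2076  0.6962 -3.0456] M [-0.0628  0.0955 -0.0581] op 15.52
yawx 91.51076041452842 tilt [-0.0022 -0.0008] to nut [-0.      0.0011  0.058 ] q7 -0.2597105403639674 vel 0.017235409155537257
```

```bash
python3 -m creep '[[255,0,0.0003,0.01,0],[255,0,0.0003,0.02,0],[255,0,0.0003,0.03,0],[255,0,0.0003,0.036,0],[255,0,0.0003,0.04,0],[255,0,0.0003,0.04,0],[255,0,0.0003,0.04,0]]' 45; python3 st.py
```

```text
clock: 10.75
tool_pos: [0.5429, 0.1789, 0.171]
eef_rot: [0.698, 0.716, 0.0, 0.0]
contact_force: [0.0, 0.0, -3.2]
opening: 0.178
10.75 [0.5429 0.1789 0.171 ] F [ 0.0469  0.0252 -3.2475] M [-0.054   0.0441  0.0298] op 15.69
yawx 91.50384532156761 tilt [0.0006 0.0003] to nut [-0.0003 -0.0004  0.0194] q7 -0.2521555217229979 vel 0.0021280730768520233
```

```bash
python3 -m creep '[[255,0,-0.0003,0.002,0],[255,0,-0.0003,0.004,0],[255,0,-0.0003,0.006,0],[255,0,-0.0003,0.007,0],[255,0,-0.0003,0.008,0],[255,0,-0.0003,0.009,0],[255,0,-0.0003,0.01,0],[255,0,-0.0003,0.01,0]]' 45; python3 st.py
```

```text
clock: 11.75
tool_pos: [0.5423, 0.1788, 0.1606]
eef_rot: [0.698, 0.716, -0.0, -0.0]
contact_force: [0.2, -1.0, -3.0]
opening: 0.174
11.75 [0.5423 0.1788 0.1606] F [ 0.1705 -0.9948 -3.0024] M [-0.0996  0.0362 -0.0293] op 15.28
yawx 91.50479276859159 tilt [-0.0001  0.    ] to nut [-0.0002  0.0002  0.009 ] q7 -0.25050353549457754 vel 0.0020634927768461114
```

```bash
python3 -m creep '[[255,0,0,0.001,0],[255,0,0,0.002,0],[255,0,0,0.003,0],[255,0,0,0.004,0],[255,0,0,0.005,0],[255,0,0,0.006,0],[255,0,0,0.0065,0],[255,0,0,0.0065,0]]' 45; python3 st.py
```

```text
clock: 12.75
tool_pos: [0.5423, 0.1789, 0.1542]
eef_rot: [0.698, 0.716, 0.0, -0.0]
contact_force: [0.1, 0.3, -4.0]
opening: 0.178
12.75 [0.5423 0.1789 0.1542] F [ 0.107   0.331  -3.9578] M [-0.1278  0.0533 -0.0683] op 15.65
yawx 91.50663545326665 tilt [-0.      0.0001] to nut [-0.0003  0.0002  0.0026] q7 -0.249355717362296 vel 0.002014833235104945
```

```bash
python3 -m creep '[[255,0,0,0.0005,0],[255,0,0,0.001,0],[255,0,0,0.0015,0],[255,0,0,0.002,0],[255,0,0,0.0024,0],[255,0,0,0.0024,0],[255,0,0,0.0024,0]]' 45; python3 st.py
```

```text
clock: 13.62
tool_pos: [0.5423, 0.1789, 0.1518]
eef_rot: [0.698, 0.716, 0.0, -0.0]
contact_force: [-0.1, 0.8, -4.1]
opening: 0.176
13.625 [0.5423 0.1789 0.1518] F [-0.1463  0.7671 -4.111 ] M [-0.1144  0.0665 -0.0336] op 15.45
yawx 91.50265210522622 tilt [0.     0.0001] to nut [-0.0003  0.0002  0.0002] q7 -0.24900098036792218 vel 0.0022628507499794165
```

```bash
python3 -m creep '[[255,0,0,0.0004,0],[255,0,0,0.0008,0],[255,0,0,0.0012,0],[255,0,0,0.0012,0]]' 45; python3 st.py
```

```text
clock: 14.12
tool_pos: [0.5428, 0.179, 0.1516]
eef_rot: [0.698, 0.716, 0.001, 0.0]
contact_force: [-0.0, -1.3, 5.6]
opening: 0.179
14.125 [0.5428 0.179  0.1516] F [-0.0417 -1.3444  5.6041] M [-0.1605  0.4229  0.0196] op 15.73
yawx 91.49861983911906 tilt [0.0012 0.0007] to nut [-0.0004 -0.0003  0.    ] q7 -0.24875151222602715 vel 0.0022840435628886397
```

```bash
python3 -m creep '[[255,0,0,-0.0008,0],[255,0,0,-0.0008,4],[255,0,0,-0.0008,8],[255,0,0,-0.0008,12],[255,0,0,-0.0008,16],[255,0,0,-0.0008,20],[255,0,0,-0.0008,20]]' 45; python3 st.py
```

```text
clock: 15.0
tool_pos: [0.5425, 0.1789, 0.1516]
eef_rot: [0.811, 0.585, 0.0, 0.0]
contact_force: [0.0, 0.1, 3.2]
opening: 0.178
15.0 [0.5425 0.1789 0.1516] F [0.0109 0.0646 3.2196] M [-0.0984  0.3513  0.0632] op 15.69
yawx 71.56894670817921 tilt [ 0.0004 -0.    ] to nut [-0.0003  0.0001  0.    ] q7 -0.4827403919745441 vel 0.0164836946357495
```

```bash
python3 -m creep '[[255,0,0,-0.0003,4],[255,0,0,-0.0003,8],[255,0,0,-0.0003,12],[255,0,0,-0.0003,16],[255,0,0,-0.0003,16]]' 45; python3 st.py
```

```text
clock: 15.62
tool_pos: [0.5424, 0.1789, 0.1517]
eef_rot: [0.885, 0.467, 0.0, 0.0]
contact_force: [-1.7, -0.3, 1.5]
opening: 0.179
15.625 [0.5424 0.1789 0.1517] F [-1.7233 -0.2652  1.4535] M [-0.0652  0.1912  0.1025] op 15.71
yawx 55.618765933405925 tilt [ 0.0001 -0.0001] to nut [-0.0002  0.0003  0.0001] q7 -0.6707384689472939 vel 0.012978576238718174
```

```bash
for i in 1; do :; done; python3 -m creep '[[255,0,0,0,2],[255,0,0,0,4],[255,0,0,0,4]]' 45 >/dev/null; python3 st.py; python3 -m creep '[[255,0,0,0,2],[255,0,0,0,4],[255,0,0,0,4]]' 45 >/dev/null; python3 st.py
```

```text
16.0 [0.5423 0.1789 0.1516] F [-0.0453  0.9109  0.1227] M [-0.0892  0.2242  0.146 ] op 15.6
yawx 51.496521575463554 tilt [-0.0001 -0.    ] to nut [-0.0001  0.0003  0.    ] q7 -0.7194459658891182 vel 0.0074422517801394795
16.375 [0.5423 0.1788 0.1516] F [-0.9868 -0.4004 -0.7806] M [0.0005 0.204  0.0897] op 15.59
yawx 47.47417570824929 tilt [-0.0001 -0.0001] to nut [-0.      0.0003  0.    ] q7 -0.7672240593243661 vel 0.010775208530080108
```

```bash
python3 -m creep '[[255,0,0,0,2],[255,0,0,0,3],[255,0,0,0,3]]' 45 >/dev/null; python3 st.py; python3 -m creep '[[255,0,0,0,2],[255,0,0,0,3],[255,0,0,0,3]]' 45 >/dev/null; python3 st.py
```

```text
16.75 [0.5423 0.1788 0.1517] F [ 0.3087  0.3228 -1.3661] M [-0.0494  0.1783  0.1427] op 15.39
yawx 44.487997761687865 tilt [-0.0001 -0.    ] to nut [-0.      0.0003  0.0001] q7 -0.8028035450107348 vel 0.005639302719909578
17.125 [0.5423 0.1789 0.1517] F [-0.6376 -0.0726 -0.9559] M [-0.0328  0.2132  0.1532] op 15.46
yawx 41.488425378679956 tilt [-0.0001 -0.    ] to nut [0.     0.0004 0.0001] q7 -0.8386176625640906 vel 0.006448833244936307
```

```bash
python3 -m creep '[[255,0,0,0,0.8],[255,0,0,0,1.5]]' 45 >/dev/null; python3 st.py; python3 -m creep '[[255,0,0,0,0.8],[255,0,0,0,1.5]]' 45 >/dev/null; python3 st.py;python3 -m creep '[[255,0,0,0,0.8],[255,0,0,0,1.5]]' 45 >/dev/null; python3 st.py
```

```text
17.375 [0.5423 0.1789 0.1517] F [ 0.1266  0.1563 -2.8125] M [-0.0667  0.1895  0.1255] op 15.25
yawx 39.959413587917794 tilt [-0.0001  0.0001] to nut [0.     0.0003 0.0001] q7 -0.8568854467250074 vel 0.06574305378632345
17.625 [0.5423 0.1789 0.1517] F [ 0.3928  0.5989 -2.666 ] M [-0.0471  0.2205  0.1504] op 15.88
yawx 38.459441145836315 tilt [-0.0001  0.0001] to nut [-0.      0.0004  0.0001] q7 -0.8749127905659921 vel 0.06721319340284737
17.875 [0.5423 0.1789 0.1517] F [-0.4884  0.2381 -2.9843] M [-0.0698  0.146   0.1703] op 15.5
yawx 36.959762948431894 tilt [-0.0001  0.0001] to nut [0.     0.0004 0.0001] q7 -0.8928975386388063 vel 0.06557667827975804
```

```bash
python3 -m creep '[[255,0,0,0,0.5],[255,0,0,0,1]]' 45 >/dev/null; python3 st.py|head -1; python3 -m creep '[[255,0,0,0,0.5],[255,0,0,0,1]]' 45 >/dev/null; python3 st.py|head -1
```

```text
18.125 [0.5423 0.1788 0.1517] F [-1.2471 -0.375  -3.2296] M [0.0183 0.1459 0.1167] op 15.66
18.375 [0.5423 0.1789 0.1517] F [-0.6088 -0.2134 -3.4744] M [-0.0084  0.107   0.221 ] op 15.51
```

```bash
python3 -m creep '[[255,0,0,0,0.5],[255,0,0,0,1]]' 45 >/dev/null; python3 st.py|head -1; python3 -m creep '[[255,0,0,0,0.5],[255,0,0,0,1]]' 45 >/dev/null; python3 st.py
```

```text
18.625 [0.5423 0.1789 0.1517] F [-0.257   0.234  -3.7563] M [-0.0021  0.1862  0.1435] op 15.43
18.875 [0.5423 0.1789 0.1517] F [-0.7199  0.486  -3.2266] M [0.0068 0.2121 0.225 ] op 15.53
yawx 32.98894049461794 tilt [-0.0001  0.    ] to nut [0.     0.0004 0.0001] q7 -0.9406650995364756 vel 0.04756232320342312
```

```bash
python3 -m creep '[[255,0,0,0,0.5],[255,0,0,0,1]]' 45 >/dev/null; python3 st.py|head -1; python3 -m creep '[[255,0,0,0,0],[255,0,0,0,0]]' 45 >/dev/null; python3 st.py
```

```text
19.125 [0.5423 0.1789 0.1517] F [-0.5974  0.2863 -3.8423] M [-0.0049  0.1875  0.3171] op 15.61
19.375 [0.5423 0.1789 0.1517] F [ 0.3948 -1.0623 -3.9777] M [-0.0297  0.1428  0.3179] op 15.27
yawx 32.012656518828706 tilt [-0.      0.0001] to nut [0.     0.0003 0.0001] q7 -0.9524090226135422 vel 0.0015128432968499553
```

```bash
python3 -m creep '[[255,0,0,0,0.5],[255,0,0,0,1]]' 45 >/dev/null; python3 st.py|head -1; python3 -m creep '[[255,0,0,0,0.5],[255,0,0,0,1]]' 45 >/dev/null; python3 st.py
```

```text
19.625 [0.5423 0.1789 0.1517] F [-0.7245  0.5964 -3.2891] M [-0.0416  0.1864  0.3828] op 15.31
19.875 [0.5423 0.1789 0.1517] F [-0.1051 -0.779  -3.3744] M [-0.0198  0.2199  0.4805] op 15.67
yawx 29.996893385567876 tilt [0.     0.0001] to nut [-0.      0.0004  0.0001] q7 -0.9768357080563338 vel 0.047099926233180094
```

```bash
python3 -m creep '[[255,0,0,0,-3],[255,0,0,0,-6],[255,0,0,0,-10],[255,0,0,0,-10]]' 45 >/dev/null; python3 st.py; python3 -m creep '[[255,0,0,-0.003,0],[255,0,0,-0.008,0],[255,0,0,-0.015,0],[255,0,0,-0.025,0],[255,0,0,-0.025,0]]' 45 >/dev/null; python3 st.py
```

```text
20.375 [0.5426 0.1786 0.1519] F [ 0.4823 -0.7889 -3.0381] M [-0.0554  0.1875  0.0531] op 15.66
yawx 39.98786319903588 tilt [0.0005 0.0005] to nut [-0.0001 -0.      0.0003] q7 -0.8560919605835527 vel 0.02105887472884736
21.0 [0.5429 0.179  0.1778] F [ 0.4066  0.4357 -2.3345] M [-0.0691  0.1598  0.0542] op 15.86
yawx 40.004635268286705 tilt [0.0019 0.0007] to nut [-0.0006 -0.      0.0262] q7 -0.8730437621983604 vel 0.015727529883377025
```

```bash
python3 -m creep '[[255,0,0,-0.02,0],[255,0,0,-0.045,0],[255,0,0,-0.07,0],[255,0,0,-0.09,0],[255,-0.04,0,-0.09,0],[255,-0.083,0,-0.09,0],[255,-0.083,0,-0.09,0],[255,-0.083,0,-0.09,0],[255,-0.083,0,-0.09,0]]' 45 >/dev/null; python3 st.py; python3 - <<'E'
from plant import telemetry, imaging
from h import *
import pickle
s=telemetry.get_state(); p=imaging.snapshot("wrist"); im=p["image"]; pickle.dump((s,im),open("w4.pkl","wb"))
u,v=proj(wristcam(s),[.5423,.179,.05]).astype(int); print(u,v,im.shape)
v0=max(0,v-50)
cr=cv2.resize(im[v0:v0+100,u-50:u+50],(500,500),interpolation=cv2.INTER_CUBIC)
cv2.imwrite("pics/w4c.png",cr);cv2.imwrite("pics/w4.png",im)
E
```

```text
22.125 [0.4797 0.1264 0.2667] F [-0.7698  0.5711 -2.9085] M [-0.0532  0.1084  0.0235] op 15.67
yawx 40.08142909824316 tilt [0.0011 0.0004] to nut [0.0815 0.0004 0.1152] q7 -0.8673331475039697 vel 0.004068953604863293
320 114 (480, 640, 3)
```

View pics/w4c.png

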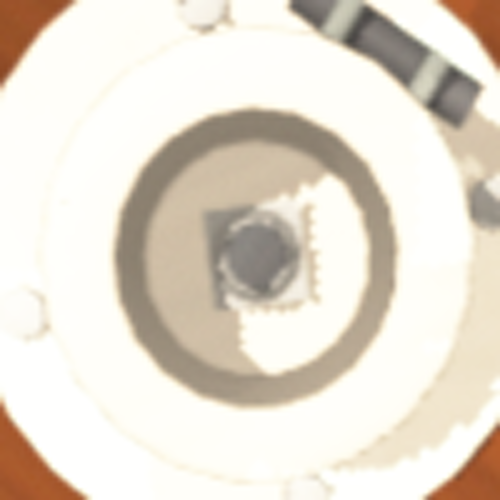

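View pics/w4.png

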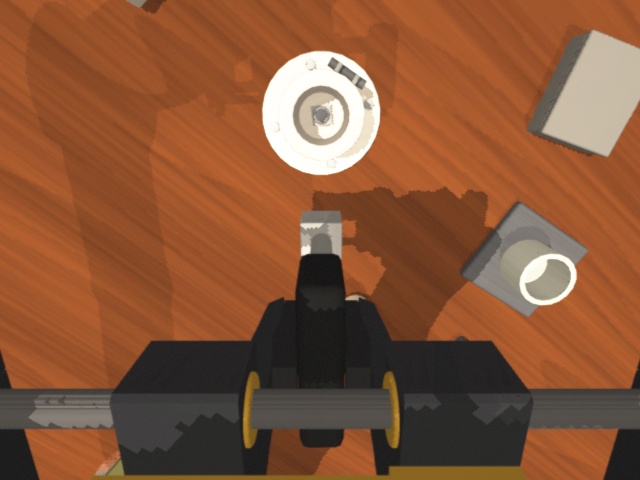

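```bash
python3 -m creep '[[255,-0.01,0.04,0,-6],[255,-0.025,0.08,0,-12],[255,-0.04,0.12,0,-20],[255,-0.055,0.16,0,-28],[255,-0.065,0.20,0,-36],[255,-0.073,0.225,0,-36],[255,-0.073,0.225,0,-36],[255,-0.073,0.225,0,-36],[255,-0.073,0.225,0,-36]]' 45 >/dev/null; sed -i 's/^print("yawx"/G=np.array([.5687,-.0930,.1506])\nprint("yawx"/; s/"to nut".*q7"/"to stand",M.T@(G-s["tool_pos"]),"q7"/' st.py; python3 st.py; python3 - <<'E'
from plant import telemetry as t,imaging
from h import *
s=t.get_state();ims=[]
np.set_printoptions(precision=1,suppress=True)
p=imaging.snapshot("side");c=CAM["side"];u,v=proj(c,[.5687,-.093,.09]).astype(int);cr=p["image"][v-60:v+60,u-60:u+60]
cv2.imwrite("pics/s5.png",cv2.resize(cr,(600,600),interpolation=cv2.INTER_CUBIC))
tp=s["tool_pos"]
for q in boxpts(tp[0],tp[1],tp[2]-.1366,np.radians(-13.9),.028,.028,0)[::2]: print((proj(c,q)-[u-60,v-60])*5)
th=np.linspace(0,6.283,200)
for r in(.028,.0225):
    q=np.array([(proj(c,(.5687+r*np.cos(a),-.093+r*np.sin(a),.058))-[u-60,v-60])*5 for a in th]);print(q.min(0),q.max(0))
E
```

```text
23.3 [ 0.5673 -0.0921  0.2665] F [-0.5653 -0.1102 -3.8905] M [-0.0892  0.1061 -0.0074] op 15.65
yawx 76.13804635517046 tilt [-0.0007  0.001 ] to stand [-0.0007  0.0017  0.1159] q7 0.008876289618387065 vel 0.004181344889434368
[280.7 280.2]
[250.7 193.4]
[379.2 261.8]
[346.4 176.1]
[199.1 274.4] [387.4 444.6]
[217.5 290.3] [368.8 427. ]
```

View pics/s5.png

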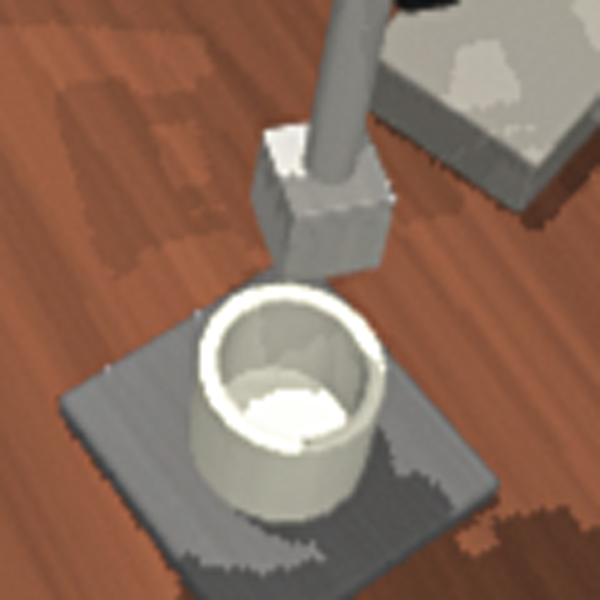

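```bash
python3 -m creep '[[255,-0.001,0.0016,0.01,0],[255,-0.001,0.0016,0.03,0],[255,-0.001,0.0016,0.05,0],[255,-0.001,0.0016,0.062,0],[255,-0.001,0.0016,0.062,0],[255,-0.001,0.0016,0.062,0],[255,-0.001,0.0016,0.062,0]]' 45 >/dev/null;  python3 st.py; python3 - <<'E'
from plant import telemetry as t,imaging
from h import *
ims=[]
for n,h in(("side",50),("top",40)):
    p=imaging.snapshot(n);u,v=proj(CAM[n],[.5687,-.093,.06]).astype(int)
    ims.append(cv2.resize(p["image"][v-h:v+h,u-h:u+h],(390,390),interpolation=cv2.INTER_CUBIC))
cv2.imwrite("pics/s6.png",np.hstack(ims))
E
```

```text
24.225 [ 0.5693 -0.0953  0.2054] F [-0.4629 -0.185  -1.5938] M [-0.0776  0.121  -0.0067] op 15.69
yawx 76.00277026948397 tilt [ 0.0016 -0.0001] to stand [ 0.002  -0.0012  0.0548] q7 0.032066533237787055 vel 0.003487076505278967
```

View pics/s6.png

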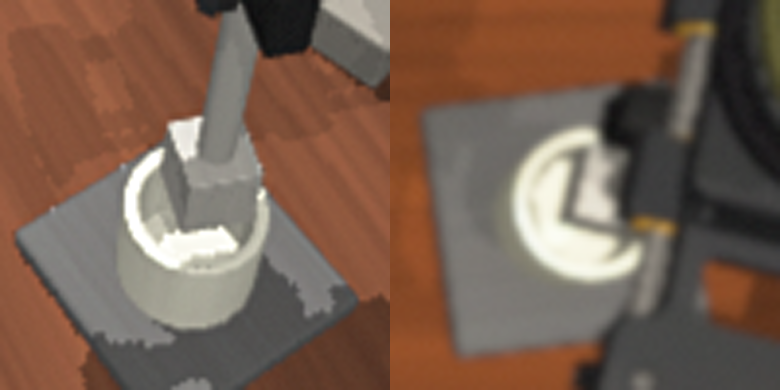

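```bash
python3 -m creep '[[255,0.0018,-0.001,0,0],[255,0.0018,-0.001,0,0],[255,0.0018,-0.001,0,0]]' 45 >/dev/null;  python3 st.py;python3 -m creep '[[255,0,0,0.003,0],[255,0,0,0.006,0],[255,0,0,0.009,0],[255,0,0,0.012,0],[255,0,0,0.015,0],[255,0,0,0.015,0]]' 45 >/dev/null;  python3 st.py
```

```text
24.7 [ 0.5683 -0.0931  0.2047] F [ 0.1016 -0.1224 -3.0568] M [-0.1219  0.1378 -0.031 ] op 15.42
yawx 76.01256034392826 tilt [0.0001 0.0001] to stand [0.0002 0.0004 0.0541] q7 0.02931377509379214 vel 0.0026053909717214155
25.45 [ 0.5681 -0.0931  0.1894] F [-0.438  -0.2323 -2.8759] M [-0.0281  0.0861 -0.0027] op 15.3
yawx 76.00479441020772 tilt [-0.0006  0.0002] to stand [0.0003 0.0006 0.0388] q7 0.03436293612292664 vel 0.006338919361493655
```

```bash
python3 -m creep '[[255,0,0.0003,0.004,0],[255,0,0.0003,0.009,0],[255,0,0.0003,0.015,0],[255,0,0.0003,0.02,0],[255,0,0.0003,0.026,0],[255,0,0.0003,0.032,0],[255,0,0.0003,0.035,0],[255,0,0.0003,0.035,0],[255,0,0.0003,0.035,0]]' 45 >/dev/null;  python3 st.py
```

```text
26.575 [ 0.5687 -0.0933  0.1549] F [-0.7478  1.0229 -3.0561] M [-0.1129  0.0908  0.0173] op 15.73
yawx 76.0037138954672 tilt [ 0.0004 -0.    ] to stand [ 0.0003 -0.0001  0.0043] q7 0.045749734318806856 vel 0.00179106839847479
```

```bash
python3 -m creep '[[255,0,0,0.001,0],[255,0,0,0.002,0],[255,0,0,0.003,0],[255,0,0,0.0037,0],[255,0,0,0.0037,0]]' 45 >/dev/null;  python3 st.py;python3 -m creep '[[255,0,0,0.0004,0],[255,0,0,0.0008,0],[255,0,0,0.0008,0]]' 45 >/dev/null;  python3 st.py
```

```text
27.2 [ 0.5685 -0.0932  0.1509] F [ 0.258   0.6277 -2.9977] M [-0.1497  0.0817  0.0342] op 15.58
yawx 76.00797144837874 tilt [-0.0001  0.0001] to stand [0.0002 0.0001 0.0003] q7 0.046916010048347404 vel 0.00312267307328353
27.575 [ 0.5688 -0.0933  0.1506] F [-1.1595  0.1963  1.7087] M [0.0341 0.3293 0.0309] op 15.78
yawx 76.00236298849903 tilt [0.0006 0.0001] to stand [ 0.0003 -0.0001  0.    ] q7 0.047156095031246875 vel 0.0016349364011729785
```

```bash
python3 -m creep '[[200,0,0,0,0],[150,0,0,0,0],[0,0,0,0,0],[0,0,0,0,0],[0,0,0,0,0],[0,0,0,0,0],[0,0,0,0,0],[0,0,0,0,0]]' 10 >/dev/null;  python3 st.py;
```

```text
28.575 [ 0.5685 -0.0932  0.1502] F [ 0.5028 -0.5324 -0.075 ] M [-0.0858  0.0303  0.0057] op 86.56
yawx 76.00268160258662 tilt [-0.      0.0001] to stand [ 0.0003  0.0001 -0.0004] q7 0.04710155525510454 vel 0.0015475627318197371
```

```bash
python3 -m creep '[[0,0,0,-0.02,0],[0,0,0,-0.06,0],[0,0,0,-0.11,0],[0,0,0,-0.15,0],[0,-0.05,0,-0.15,0],[0,-0.083,0,-0.15,0],[0,-0.083,0,-0.15,0],[0,-0.083,0,-0.15,0]]' >/dev/null;  python3 st.py; python3 - <<'E'
from plant import telemetry as t,imaging
from h import *
ims=[]
for n,h in(("side",60),("wrist",75)):
    s=t.get_state();p=imaging.snapshot(n);c=wristcam(s) if n=="wrist" else CAM[n];u,v=proj(c,[.5687,-.093,.09]).astype(int);v=max(v,h)
    ims.append(cv2.resize(p["image"][v-h:v+h,u-h:u+h],(390,390),interpolation=cv2.INTER_CUBIC))
    cv2.imwrite(f"pics/f_{n}.png",p["image"])
    if n=="side":
        for k in("key_handle","key_mouth"): print(k,[(round(d["score"],2),np.round(d["location"])) for d in imaging.place_of(p,k)])
    else:
        W=c
cv2.imwrite("pics/f7.png",np.hstack(ims))
print(proj(CAM["side"],[.5687,-.0933,.171]),proj(CAM["side"],[.5687,-.0933,.014]))
E
```

```text
29.575 [ 0.5488 -0.1725  0.3   ] F [ 0.8958  0.6523 -0.0735] M [-0.0738  0.0908 -0.0337] op 88.44
yawx 76.07053774494204 tilt [-0.0001  0.0014] to stand [0.0817 0.0003 0.1495] q7 0.13958189875067248 vel 0.016587456753392096
key_handle [(0.67, array([323., 512.])), (0.66, array([307., 395.]))]
key_mouth [(0.75, array([379., 485.])), (0.6, array([368., 388.]))]
[397.724975   309.94330013] [385.74652302 366.48599747]
```

View pics/f7.png

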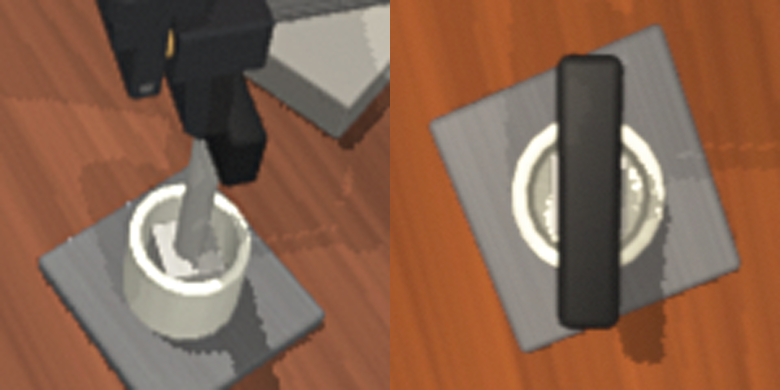

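View pics/f_side.png

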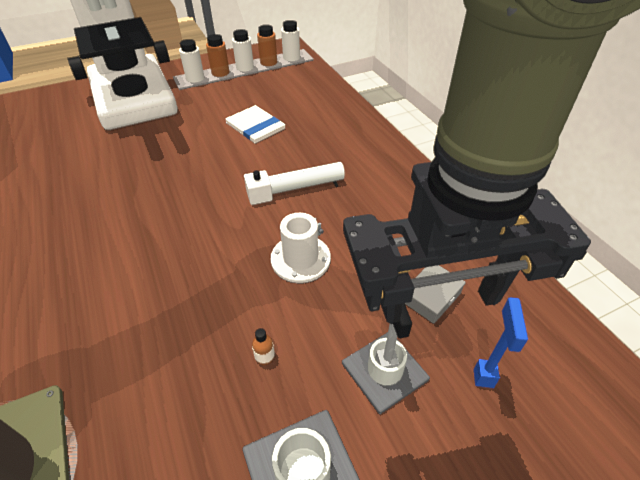

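```bash
python3 -c "
from plant import r,telemetry as t
print(r.finish_job(),t.get_state()['clock'])"
```

```text
the job is handed in; nothing more can be done
the job is handed in; nothing more can be done
```

The nut is tightened to its stop, the key is back upright and fully down in its stand, and I have handed the job in (about 30 s on the clock).

- **Fitting the socket:** I read the direction of the nut's flats from a wrist picture down the bore. The socket dropped straight over the nut without any searching. Peak downward load on the bore floor was about 9 N.
- **Tightening:** I turned it clockwise about 61°. Torque held near 0.15 N m, then rose steadily at the stop to 0.48 N m, and I stopped there, below the 0.7 N m at which the stud slips. A wrist picture afterwards showed the nut turned by about 50°, so it started near 0.5 rad.
- **Returning the key:** I set it down at the same height it was picked from, pressed with about 5 N, then opened the gripper and backed clear.
- **Last checks:** The pictures show the key upright in the smaller stand, and the dropper bottle, slide box, camera-arm post and look-alikes in place. The gripper was open with no contact force.
- **What disagreed:** The side camera placed the stand's rim about 1.5 mm off the wrist-camera estimate. I entered the tube on the position the key was picked from, and it went in without resistance. The stud's twist and the nut's exact joint angle could only be judged from torque and the picture, not read directly.

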